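# Load the blue test-tile tray into the catch cradle

## Robot

A 7-joint arm with a two-finger parallel gripper is mounted at the origin on the work surface. World frame = base frame: x ahead of the robot, y to its left, z up, the work surface at z = 0. Lengths are in m, angles in rad, forces in N, time in s.
With the tool pointing down it reaches from about 0.4 to 0.85 m from the base axis. Payload 4.5 kg.
Tool frame: the origin (TCP) lies between the finger pads; the fingertips stand 11 mm ahead of it and the grasp point (between the pads) lies 8 mm behind it (r.tip_reach is the distance from the TCP to the fingertips, in m); x points along the fingers, y is the direction in which the jaws open and shut, and the axes are right-handed (so a half turn about x gives the same grasp; the last joint's range is limited). The gripper opens to 88 mm and grips with 3 to 60 N. Pads are 18 mm wide; open, the fingers measure 123 mm over their backs; the gripper's body (75 mm by 187 mm) begins 45 mm behind the grasp point.
Start: joints at [-1.108, 0.689, -0.195, 1.565, 0.157, 0.902, -0.215], TCP at [0.26, 0.568, 0.25] pointing down, gripper open.
Joint ranges: [-3.01, 3.01], [-0.46, 2.08], [-1.47, 1.51], [0.13, 2.56], [-1, 4.14], [0.04, 2.09], [-2.66, 2.66]. Speed limits (rad/s): [2.57, 2.57, 3.14, 3.14, 3.14, 3.14, 3.14].

## Interface

Orientations are given as a unit quaternion [x, y, z, w].
In Python, from plant import r gives the robot as it stands.
- The arm moves only by the tool drive_tool, never from a script. Its argument "deltas" is a list of rows, each a list of 3 entries, a list of its own where there are three numbers: the turn, a rotation vector about the tool's x, y, z in degrees, then the shift along the tool's x, y, z in cm, then the finger opening in cm, from 0 to 8.81. A call has 1 to 12 rows; each row shifts and turns the commanded pose from where the row before left it, along the tool's axes as they then stand; what a row does not reach is not made up. A row lasts 1/12 s, in which the tool goes at most 41.7 mm and 7.16 degrees, less where a joint would pass 70% of its speed; a pose out of reach is approached as far as the arm can. A call is refused whole if a number of a shift passes 4.17 or a number of a turn 7.16, either way. A call with a gripper value outside its range is refused whole. The fingers move at their own pace and stop on an object; "force" is the grip in N (left out, the last holds). Time passes only in rows, so rows that do not move let the fingers close. It gives the time, the measured TCP pose, the force and the opening at its end, in the units of the state.
- r.get_state(): the state, without advancing time (a new reading comes with each control period).
- r.snapshot(name): name is "side" or "top"; returns a dict with "color" (420x560x3 uint8, red, green, blue), "fov_y" (degrees; the focal length in pixels is half the picture's height over the tangent of half this angle, whatever the lens; pixels are square), "cx", "cy" (the principal point, pixels), "extrinsics" (4x4, takes a point from world to camera coordinates). Camera axes: x right, y up, looking along -z (the intrinsics and any distortion apply to the point x, -y, -z); pixel columns grow to the right and rows downward; lengths in m; the calibration is good to about 2 mm. A picture is of the moment at which its call begins. There is no depth.
- r.finish_job(): hands the job in, once; it reports no verdict.
The state is a dict: "clock": time; "q": joint angles; "qd": joint speeds; "joint_torque": joint torques, N m; "tool_pos": TCP position; "eef_rot": TCP orientation; "contact_force": force on the tool from outside, world axes, zero at the start; "moment": the same for the moment, N m; "opening": opening from 0.0 (shut) to 1.0 (fully open).
Only numpy, scipy, OpenCV 4.12 (cv2) and the standard library are available. Lean on these libraries where they do the work, as an engineer would, in place of code of your own. Each camera call takes 0.05 s, during which the arm holds its last target. There are 200 camera calls.

## Task

Take the tray of blue-glazed test tiles by its upright grip and slide it through the open end of the wooden cradle, letting the tray's own front edge lift the red catch, until the catch has dropped behind the tray. Then let go; do not lift the catch with the gripper, keep the tray level, and leave the tray of red-brown tiles where it is.

Things in the scene. Friction and masses are not known exactly. Their poses are not given: they have to be found in the camera images.
- blue_tray_center (a point): Centre of the loose tray (0.3 kg), 36 mm over its underside. Pale wood board 100 (x) x 110 (y) x 20 mm with six blue tiles, tops 23 mm up. Dark upright grip in its middle: 16 mm thick (x), 50 mm wide (y), 20 to 72 mm over the underside; hold it some 14 mm above this point, fingers closing along the tray's x. Either end may go in first.
- red_tray_center (a point): The same point of a second loose tray, alike but with red-brown tiles; it stays where it is.
- cradle: Fixed wood cradle; x = way in, z up, origin on the table under a loaded tray's middle. Floor 8 mm thick, 150 wide, x = -200 (open end) to +100 mm: a tray on it has its centre 44 mm up. Rails 14 mm over the floor, 126 mm apart, flared at x = -100 to -50; end stop at x = 60. Tray centre: clear of the catch at x = -165 or less; loaded at x = 0 (10 mm play each way), y = 0.
- catch (a joint): Angle of the cradle's red gravity catch, rad: 0 down at rest, about 0.10 riding on a tray. Bar 14 mm wide at cradle y = -43 mm, hinged at x = 85, running back 36 to 42 mm above the table over the tray's margin; tooth's inner face at x = -60, tip 5 mm over the floor; from it a ramp rises outward to x = -110, 50 mm above the table. Swings freely, falls by its own weight, under 1 N.
Things that resemble listed ones, but are neither listed nor needed, are in the scene too. Leave any pink or turquoise look-alike of the part that bears blue_tray_center alone.

How it is judged:
On the way:
1. the blue tray, low in the cradle's mouth, has lifted the catch and is passing under its tooth (value of joint catch above 0.06 rad and x of blue_tray_center in the frame of cradle between -0.13 and -0.012 m and y of blue_tray_center in the frame of cradle between -0.03 and 0.03 m and z of blue_tray_center in the frame of cradle below 0.065 m), for 0.1 s.
At the end, for the whole second after the job is handed in: The blue tray lies flat on the cradle's floor between the rails (centre within 13 mm of the loaded place along the cradle, 14 mm across it, within 11 degrees of its direction), released, and the catch is fully down (below 0.035 rad) behind it (value of joint catch below 0.035 rad and x of blue_tray_center in the frame of cradle between -0.013 and 0.013 m and y of blue_tray_center in the frame of cradle between -0.014 and 0.014 m and z of blue_tray_center in the frame of cradle between 0.039 and 0.049 m and angle between blue_tray_center's own z axis and vertical below 0.1 rad and angle between the x axis of blue_tray_center and the x axis of cradle, either way round below 0.2 rad); the robot touches nothing.
It fails at once if the red-brown tray is moved by more than 30 mm (distance of red_tray_center from where it was at the start of the episode above 0.03 m).
It fails at once if the blue tray is tipped by more than 30 degrees (angle between blue_tray_center's own z axis and vertical above 0.52 rad).
It fails at once if the gripper's fingers push on the catch (over 2 N) (contact force between the fingers and catch above 2 N).
It also fails if it takes over 40 s, if anything falls off the work surface, if the arm or the gripper's body presses on something with over 40 N, if the wrist force passes 120 N, or if a joint passes its speed limit or range.

## Working session

There is one attempt and no reset: what is moved stays moved. The work goes in short steps, Python scripts to look and compute and a tool call to move; the robot and the scene stay as the last step left them, time stands still between calls to the robot, and variables do not carry over. Pictures are saved under pics/ and viewed, about 8 in all and at most 12, crops included, and the job is handed in when it is done.

Besides the shell and the picture viewer there is one more tool, called after ">>>" as a command line: name --argument value ..., lists and objects as JSON in quotes. drive_tool: Moves the arm, as the interface text tells. Its arguments: {"type":"object","properties":{"deltas":{"type":"array","items":{"type":"array"}},"force":{"type":"number"}},"required":["deltas"]}

```bash
mkdir -p pics; python3 - <<'E'
from plant import r
import cv2,numpy as np,pickle
d={}
for n in("top","side"):
    s=r.snapshot(n);d[n]=s
    cv2.imwrite(f"pics/{n}0.png",cv2.resize(s["color"][:,:,::-1],None,fx=1.42,fy=1.42,interpolation=cv2.INTER_CUBIC))
    print(n,{k:v for k,v in s.items() if k!="color"})
pickle.dump(d,open("s0.pkl","wb"))
print(r.get_state())
E
```

```text
top {'fov_y': 57.21349857051381, 'cx': 274.48752309982126, 'cy': 207.82889613008393, 'extrinsics': array([[-0.01123703, -0.99993508,  0.00188808, -0.03259172],
       [ 0.97819041, -0.01060098,  0.20743947, -0.55091478],
       [-0.20740599,  0.0041779 ,  0.97824603, -0.88422568],
       [ 0.        ,  0.        ,  0.        ,  1.        ]])}
side {'fov_y': 47.26441141820974, 'cx': 279.65652783921274, 'cy': 210.17883555076867, 'extrinsics': array([[ 0.89372511, -0.44847059, -0.01138242, -0.49219628],
       [ 0.28994134,  0.55807033,  0.77749053, -0.18534899],
       [-0.34232945, -0.69816304,  0.62879163, -1.00260381],
       [ 0.        ,  0.        ,  0.        ,  1.        ]])}
{'clock': 0.1, 'q': array([-1.10822718,  0.6899095 , -0.19450167,  1.56621285,  0.15730259,
        0.90250715, -0.21509833]), 'qd': array([ 0.00129817, -0.00055666, -0.00091577, -0.00220487,  0.0003861 ,
        0.00068717, -0.00069764]), 'joint_torque': array([-3.08840936e-03, -5.28499031e+01, -1.27173409e+00, -1.53838599e+01,
       -5.26537537e-02,  1.97850546e-03,  6.51224696e-05]), 'tool_pos': array([0.25966835, 0.56791063, 0.24899114]), 'eef_rot': array([ 0.14983558,  0.69100136, -0.15098991,  0.69084619]), 'contact_force': array([ 0.05418263, -0.87129074, -0.23456758]), 'moment': array([-0.03714384, -0.03182021,  0.03505647]), 'opening': 1.0033267347200276}
```

View pics/top0.png

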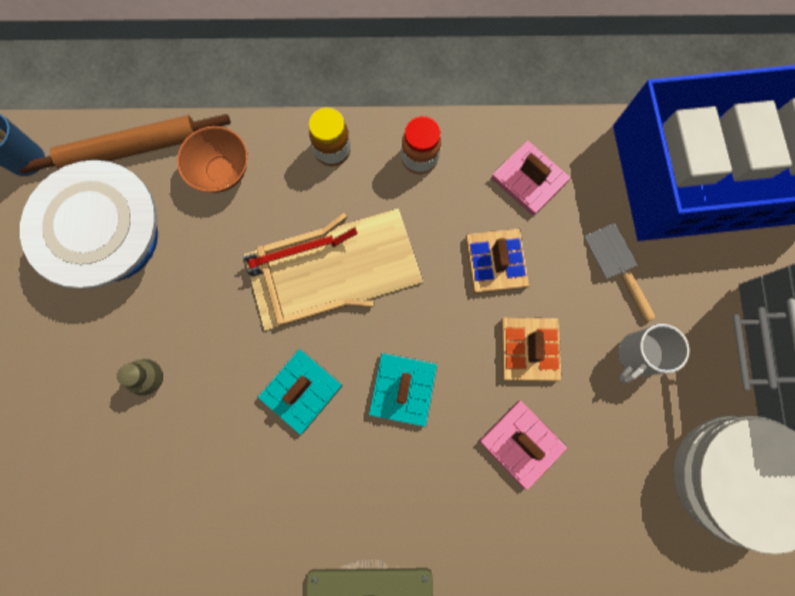

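View pics/side0.png

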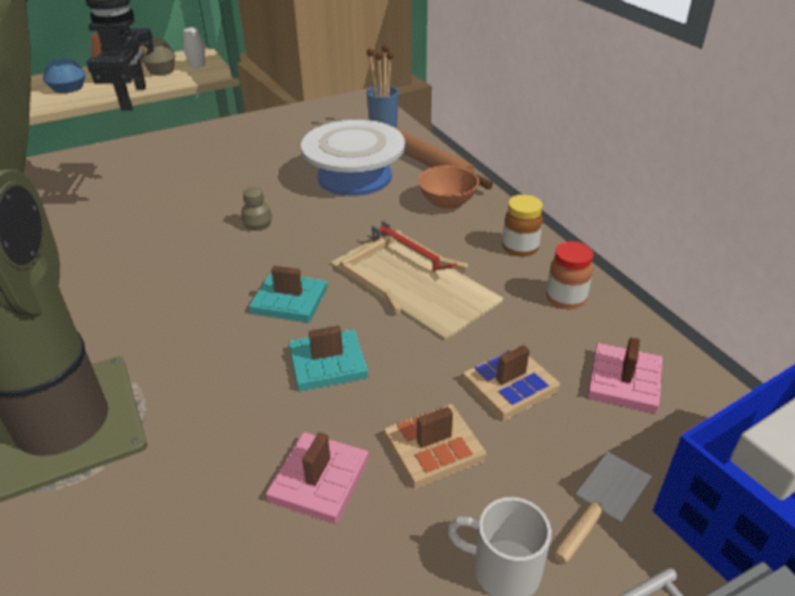

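Top view: the blue-tiled tray on pale wood is at (497,260). The red-brown tray is at (532,348), the turquoise look-alikes at (300,392) and (403,390), and the pink ones at (531,177) and (523,445). Only (497,260) has a pale board with blue tiles. The cradle is at (335,270), with its open end to the right (towards -y) and the red catch on its upper side. Next I'll enlarge to confirm this and read corners.

```bash
python3 - <<'E'
import cv2,pickle
d=pickle.load(open("s0.pkl","rb"))
def crop(n,x0,y0,w,h,f,o):
    c=d[n]["color"][y0:y0+h,x0:x0+w,::-1]
    cv2.imwrite(o,cv2.resize(c,None,fx=f,fy=f,interpolation=cv2.INTER_CUBIC))
crop("top",165,135,220,110,3.6,"pics/top1.png")
crop("side",225,150,180,150,4,"pics/side1.png")
E
```

```text
(no output)
```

View pics/top1.png

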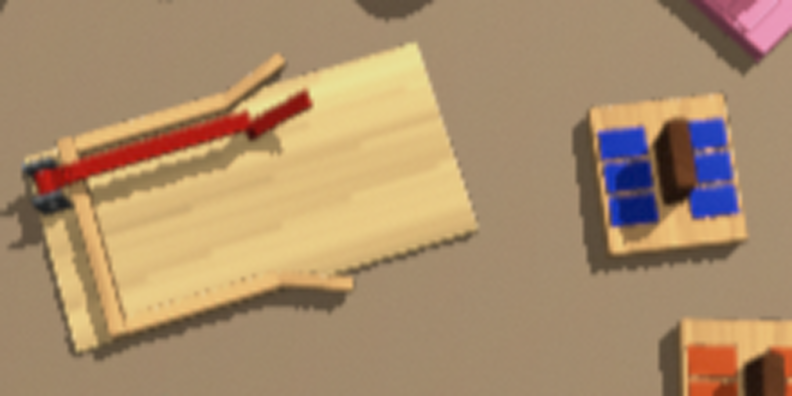

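View pics/side1.png

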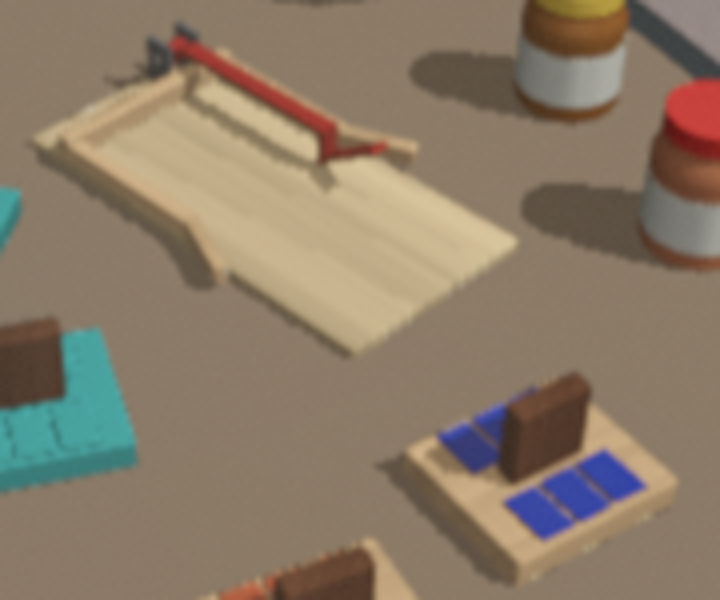

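The crop confirms it: the tray with blue tiles on a pale board has top corners at (591,108), (723,94), (746,240) and (608,253) in the top crop. The cradle floor corners there are (416,43), (477,230), (77,350) and (25,158). Next I'll fit planar poses from both views.

```bash
cat > h.py <<'E'
import numpy as np
from scipy.optimize import least_squares
from scipy.spatial.transform import Rotation as R
def proj(s,P):
    f=s["color"].shape[0]/2/np.tan(np.radians(s["fov_y"]/2)); E=s["extrinsics"]
    c=np.atleast_2d(P)@E[:3,:3].T+E[:3,3]
    return np.c_[s["cx"]+f*c[:,0]/-c[:,2], s["cy"]-f*c[:,1]/-c[:,2]]
def fit(obs,guess):
    """obs: list of (snapshot, pixels, body points); pose x,y,yaw"""
    def res(p):
        Rz=R.from_euler("z",p[2]).as_matrix()
        return np.concatenate([(proj(s,np.array(B)@Rz.T+[p[0],p[1],0])-np.array(u)).ravel() for s,u,B in obs])
    o=least_squares(res,guess); return o.x,res(o.x).reshape(-1,2)
def top(u): return (np.array(u)+.5)/3.6-.5+[165,135]
def side(u): return (np.array(u)+.5)/4-.5+[225,150]
E
python3 - <<'E'
from h import *; import pickle
from plant import r
d=pickle.load(open("s0.pkl","rb"));T,S=d["top"],d["side"]
np.set_printoptions(precision=4,suppress=True)
a,b=.05,.055
# body x along world -y-ish->  +y: guess yaw ~ 90deg
# top-crop corners: UL(x+,y right... ) world: up=+x, left=+y ; body x=+y world, body y=-x world
B=[[a,-b,.02],[-a,-b,.02],[-a,b,.02],[a,b,.02]]
ut=top([[591,108],[723,94],[746,240],[608,253]])
us=side([[405,452],[590,400],[678,483],[520,563]])
# side: leftmost corner = +y,low x ; up = +y? resolved by residuals
import itertools
best=None
for k in range(4):
  for n,o in (("top",[(T,ut,B)]),("side",[(S,us,np.roll(B,k,axis=0))]),("both",[(T,ut,B),(S,us,np.roll(B,k,axis=0))])):
    p,e=fit(o,[.57,-.2,1.6]); 
    if n!="top" and np.abs(e).max()>8: continue
    print("tray",k,n,p,np.degrees(p[2]),"rms",np.sqrt((e**2).mean()))
C=[[-.2,-.075,.008],[-.2,.075,.008],[.1,.075,.008],[.1,-.075,.008]]
ct=top([[416,43],[477,230],[76,349],[25,158]]); cs=side([[517,241],[355,351],[35,140]])
for n,o in (("top",[(T,ct,C)]),("side",[(S,cs,C[:3])]),("both",[(T,ct,C),(S,cs,C[:3])])):
    p,e=fit(o,[.57,.1,1.7]); print("cradle",n,p,np.degrees(p[2]),"\n",e)
s=r.get_state();print(R.from_quat(s["eef_rot"]).as_matrix())
E
```

```text
tray 0 top [ 0.6229 -0.2344  1.6565] 94.90801110178919 rms 0.4007052306013173
tray 0 side [ 0.6268 -0.2421  3.1228] 178.92080132797673 rms 3.9805436474606015
tray 1 top [ 0.6229 -0.2344  1.6565] 94.90801110178919 rms 0.4007052306013173
tray 1 side [ 0.627  -0.2426  1.584 ] 90.75784069471848 rms 2.6430053835610448
tray 1 both [ 0.6259 -0.2389  1.6189] 92.7568273891691 rms 2.415754384492304
tray 2 top [ 0.6229 -0.2344  1.6565] 94.90801110178919 rms 0.4007052306013173
tray 2 side [ 0.6268 -0.2421 -0.0188] -1.079126452293765 rms 3.980543647465115
tray 3 top [ 0.6229 -0.2344  1.6565] 94.90801110178919 rms 0.4007052306013173
tray 3 side [ 0.627  -0.2426  4.7256] 270.7578340188121 rms 2.643005383560661
cradle top [0.6002 0.1138 1.8583] 106.47414230413561 
 [[ 0.2686 -0.3214]
 [ 0.5339  0.0108]
 [-0.3638  0.697 ]
 [-0.4279 -0.4924]]
cradle side [0.6031 0.1122 1.8625] 106.7152853229565 
 [[ 0.5593 -0.0933]
 [-0.0553  0.3284]
 [-0.5415 -0.5151]]
cradle both [0.6015 0.1131 1.8618] 106.67614280430897 
 [[ 0.3666 -0.9723]
 [ 0.8222 -0.7381]
 [ 0.0818  0.313 ]
 [-0.1886 -0.7966]
 [-0.179  -0.0628]
 [-0.8793  0.3415]
 [-1.1982 -0.5349]]
[[-0.0006  0.4157  0.9095]
 [-0.0015  0.9095 -0.4157]
 [-1.     -0.0016  0.0001]]
```

Poses agree within a few mm; the side view's far tray corner is hidden behind the grip, so I misread that one. Target is tray (0.623,-0.234) at yaw 94.9°, cradle (0.601,0.113) at 106.5°. Moving over the tray.

>>> drive_tool --deltas '[[[0, 0, 0], [0, -2.4, 2.75], 8.8], [[0, 0, 0], [0, -2.4, 2.75], 8.8], [[0, 0, 0], [0, -2.4, 2.75], 8.8], [[0, 0, 0], [0, -2.4, 2.75], 8.8], [[0, 0, 0], [0, -2.4, 2.75], 8.8], [[0, 0, 0], [0, -2.4, 2.75], 8.8], [[0, 0, 0], [0, -2.4, 2.75], 8.8], [[0, 0, 0], [0, -2.4, 2.75], 8.8], [[0, 0, 0], [0, -2.4, 2.75], 8.8], [[0, 0, 0], [0, -2.4, 2.75], 8.8], [[0, 0, 0], [0, -2.4, 2.75], 8.8], [[0, 0, 0], [0, -2.4, 2.75], 8.8]]'

```text
clock: 1.1
tool_pos: [0.4405, 0.1675, 0.2496]
eef_rot: [0.15, 0.691, -0.15, 0.691]
contact_force: [-0.0, 0.1, 0.4]
opening: 0.997
```

>>> drive_tool --deltas '[[[0, 0, 0], [0, -2.4, 2.75], 8.8], [[0, 0, 0], [0, -2.4, 2.75], 8.8], [[0, 0, 0], [0, -2.4, 2.75], 8.8], [[0, 0, 0], [0, -2.4, 2.75], 8.8], [[0, 0, 0], [0, -2.4, 2.75], 8.8], [[0, 0, 0], [0, -2.4, 2.75], 8.8], [[-5, 0, 0], [0, 0, 0], 8.8], [[-5, 0, 0], [0, 0, 0], 8.8], [[-5, 0, 0], [0, 0, 0], 8.8], [[-5, 0, 0], [0, 0, 0], 8.8], [[-5, 0, 0], [0, 0, 0], 8.8], [[-5, 0, 0], [0, 0, 0], 8.8]]'

```text
clock: 2.1
tool_pos: [0.5301, -0.0304, 0.2494]
eef_rot: [-0.035, 0.707, 0.035, 0.706]
contact_force: [-0.2, -0.4, -0.3]
opening: 0.999
```

```bash
cat > go.py <<'E'
from h import *
from plant import r
np.set_printoptions(precision=4,suppress=True)
TR=np.array([.6229,-.2344]);TY=94.9
def delta(pos,yaw,pr=True):
    """tool-axis shift (cm) and turn (deg) from measured pose to TCP pos, tool y at yaw, pointing down"""
    s=r.get_state(); M=R.from_quat(s["eef_rot"]).as_matrix()
    c,n=np.cos(np.radians(yaw)),np.sin(np.radians(yaw))
    G=np.array([[0,c,n],[0,n,-c],[-1,0,0]])
    print("t",s["clock"],"pos",s["tool_pos"],"F",s["contact_force"],"open",s["opening"],"yaw",np.degrees(np.arctan2(M[1,1],M[0,1])))
    print("shift cm",M.T@(np.array(pos)-s["tool_pos"])*100,"turn",R.from_matrix(M.T@G).as_rotvec(degrees=True))
    print("shift cm in goal axes",G.T@(np.array(pos)-s["tool_pos"])*100)
E
python3 - <<'E'
from go import *; import pickle
delta([*TR,.12],TY)
d=pickle.load(open("s0.pkl","rb"));T,S=d["top"],d["side"]
B=[[.05,.055,.02],[-.05,.055,.02],[-.05,-.055,.02]]
p,e=fit([(S,side([[405,452],[520,563],[678,483]]),B)],[.62,-.23,1.65]);print(p,e)
E
```

```text
t 2.1 pos [ 0.5301 -0.0304  0.2494] F [-0.1827 -0.3643 -0.3389] open 0.9986786606245166 yaw 95.66954168685777
shift cm [ 12.9296 -21.215    7.2303] turn [ 0.7695 -0.0485 -0.0036]
shift cm in goal axes [ 12.9372 -21.1153   7.5037]
[ 0.6257 -0.2371  1.6701] [[-0.4917 -0.6183]
 [-0.0566  0.8224]
 [ 0.5392 -0.3851]]
```

>>> drive_tool --deltas '[[[0, 0, 0], [0, -3.03, 1.04], 8.8], [[0, 0, 0], [0, -3.03, 1.04], 8.8], [[0, 0, 0], [0, -3.03, 1.04], 8.8], [[0, 0, 0], [0, -3.03, 1.04], 8.8], [[0, 0, 0], [0, -3.03, 1.04], 8.8], [[0, 0, 0], [0, -3.03, 1.04], 8.8], [[0, 0, 0], [0, -3.03, 1.04], 8.8], [[0, 0, 0], [3.2, 0, 0], 8.8], [[0, 0, 0], [3.2, 0, 0], 8.8], [[0, 0, 0], [3.2, 0, 0], 8.8], [[0, 0, 0], [3.2, 0, 0], 8.8], [[0, 0, 0], [0, 0, 0], 8.8]]'

```text
clock: 3.1
tool_pos: [0.618, -0.2336, 0.1148]
eef_rot: [-0.032, 0.711, 0.035, 0.702]
contact_force: [-2.1, -0.3, 0.0]
opening: 0.997
```

```bash
python3 - <<'E'
from go import *; import cv2
delta([.624,-.2355,.042],95.1)
a=r.snapshot("side")["color"][180:300,300:410,::-1];b=r.snapshot("top")["color"][130:250,300:410,::-1]
cv2.imwrite("pics/pre.png",cv2.resize(np.hstack([a,b]),None,fx=3.6,fy=3.6,interpolation=cv2.INTER_CUBIC))
E
```

```text
t 3.1 pos [ 0.618  -0.2336  0.1148] F [-2.1212 -0.3054  0.0433] open 0.9965138787649969 yaw 95.46395890458267
shift cm [ 7.2713 -0.2768  0.6666] turn [ 0.3655 -0.7042 -0.2488]
shift cm in goal axes [ 7.28   -0.2413  0.5788]
```

View pics/pre.png

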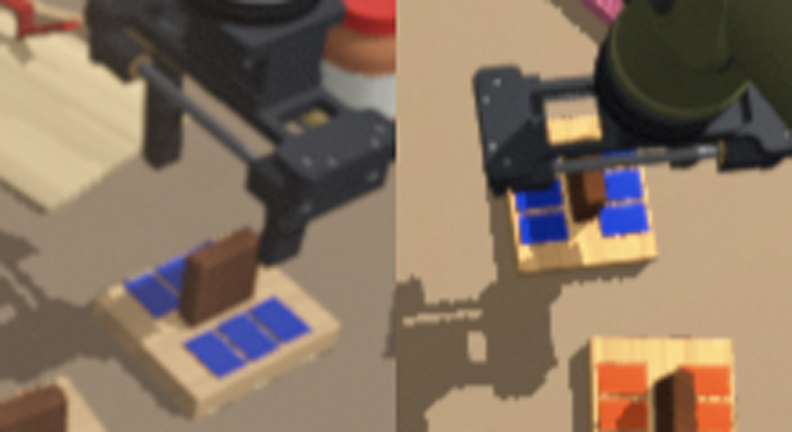

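The open fingers straddle the dark grip in both views: side grip at (220,275), top grip at (588,190). Descending and closing.

>>> drive_tool --deltas '[[[0.3, -0.5, 0], [1.8, -0.25, 0.6], 8.8], [[0, 0, 0], [2.0, 0, 0], 8.8], [[0, 0, 0], [2.0, 0, 0], 8.8], [[0, 0, 0], [1.3, 0, 0], 8.8], [[0, 0, 0], [0, 0, 0], 8.8], [[0, 0, 0], [0, 0, 0], 8.8]]'

```text
clock: 3.7
tool_pos: [0.6304, -0.2365, 0.0519]
eef_rot: [-0.032, 0.703, 0.032, 0.71]
contact_force: [0.8, 1.6, -0.1]
opening: 1.0
```

```bash
python3 - <<'E'
from go import *
delta([.624,-.2355,.042],95.1)
E
```

```text
t 3.7 pos [ 0.6304 -0.2365  0.0519] F [ 0.7735  1.6176 -0.1044] open 0.999537506183934 yaw 95.12706599190217
shift cm [ 0.9867  0.156  -0.6426] turn [0.0272 0.5803 0.0218]
shift cm in goal axes [ 0.9933  0.1553 -0.6326]
```

>>> drive_tool --deltas '[[[0, 0.5, 0], [1.0, 0.15, -0.6], 8.8], [[0, 0, 0], [0, 0, 0], 8.8], [[0, 0, 0], [0, 0, 0], 8.8], [[0, 0, 0], [0, 0, 0], 8.8]]'

```text
clock: 4.03
tool_pos: [0.6239, -0.2355, 0.0412]
eef_rot: [-0.032, 0.706, 0.032, 0.707]
contact_force: [-0.3, 0.1, 0.1]
opening: 0.998
```

```bash
python3 - <<'E'
from go import *
delta([.624,-.2355,.042],95.1)
E
```

```text
t 4.0333 pos [ 0.6239 -0.2355  0.0412] F [-0.2506  0.1489  0.1202] open 0.9978726149640981 yaw 95.12889394743641
shift cm [-0.0781 -0.0017  0.0086] turn [0.0289 0.0433 0.012 ]
shift cm in goal axes [-0.0781 -0.0016  0.0085]
```

>>> drive_tool --deltas '[[[0, 0, 0], [0, 0, 0], 1.0], [[0, 0, 0], [0, 0, 0], 1.0], [[0, 0, 0], [0, 0, 0], 1.0], [[0, 0, 0], [0, 0, 0], 1.0], [[0, 0, 0], [0, 0, 0], 1.0], [[0, 0, 0], [0, 0, 0], 1.0], [[0, 0, 0], [0, 0, 0], 1.0], [[0, 0, 0], [0, 0, 0], 1.0], [[0, 0, 0], [0, 0, 0], 1.0], [[0, 0, 0], [0, 0, 0], 1.0]]' --force 30

```text
clock: 4.87
tool_pos: [0.6237, -0.2354, 0.0406]
eef_rot: [-0.032, 0.706, 0.032, 0.706]
contact_force: [0.3, 0.5, 0.2]
opening: 0.265
```

>>> drive_tool --deltas '[[[0, 0, 0], [-1.0, 0, 0], 1.0], [[0, 0, 0], [-1.0, 0, 0], 1.0], [[0, 0, 0], [-1.0, 0, 0], 1.0], [[0, 0, 0], [-1.0, 0, 0], 1.0], [[0, 0, 0], [0, 0, 0], 1.0], [[0, 0, 0], [0, 0, 0], 1.0], [[0, 0, 0], [0, 0, 0], 1.0]]'

```text
clock: 5.45
tool_pos: [0.6233, -0.2354, 0.0806]
eef_rot: [-0.032, 0.707, 0.032, 0.706]
contact_force: [-1.3, 0.1, -2.9]
opening: 0.179
```

```bash
python3 - <<'E'
from go import *
C=np.array([.6015,.113]);a=np.radians(106.55);u=np.array([np.cos(a),np.sin(a)])
print(C-.180*u); delta([*(C-.180*u),.08],106.5)
E
```

```text
[ 0.6528 -0.0595]
t 5.45 pos [ 0.6233 -0.2354  0.0806] F [-1.2896  0.0905 -2.9324] open 0.1792240585856061 yaw 95.13076130017312
shift cm [ 0.0599 17.2545  4.504 ] turn [-11.3692  -0.0222  -0.0091]
shift cm in goal axes [ 0.0596 16.0281  7.817 ]
```

>>> drive_tool --deltas '[[[-3.8, 0, 0], [0, 0, 0], 1.0], [[-3.8, 0, 0], [0, 0, 0], 1.0], [[-3.8, 0, 0], [0, 0, 0], 1.0], [[0, 0, 0], [0, 2.0, 0.98], 1.0], [[0, 0, 0], [0, 2.0, 0.98], 1.0], [[0, 0, 0], [0, 2.0, 0.98], 1.0], [[0, 0, 0], [0, 2.0, 0.98], 1.0], [[0, 0, 0], [0, 2.0, 0.98], 1.0], [[0, 0, 0], [0, 2.0, 0.98], 1.0], [[0, 0, 0], [0, 2.0, 0.98], 1.0], [[0, 0, 0], [0, 2.0, 0.98], 1.0]]'

```text
clock: 6.37
tool_pos: [0.6528, -0.0587, 0.0799]
eef_rot: [-0.102, 0.7, 0.102, 0.699]
contact_force: [0.5, -0.1, -2.6]
opening: 0.182
```

>>> drive_tool --deltas '[[[0, 0, 0], [0, 0, 0], 1.0], [[0, 0, 0], [0, 0, 0], 1.0], [[0, 0, 0], [0, 0, 0], 1.0]]'

```text
clock: 6.62
tool_pos: [0.6527, -0.0607, 0.08]
eef_rot: [-0.102, 0.7, 0.101, 0.699]
contact_force: [-1.1, -1.0, -2.9]
opening: 0.179
```

```bash
python3 - <<'E'
from go import *; import cv2,pickle
delta([.6528,-.0595,.08],106.5)
S=r.snapshot("side");T=r.snapshot("top");pickle.dump((S,T),open("s1.pkl","wb"))
a=S["color"][160:290,230:390,::-1];b=T["color"][130:240,160:320,::-1]
cv2.imwrite("pics/mouth.png",cv2.resize(a,None,fx=4.6,fy=4.6,interpolation=cv2.INTER_CUBIC))
cv2.imwrite("pics/moutht.png",cv2.resize(b,None,fx=4.6,fy=4.6,interpolation=cv2.INTER_CUBIC))
E
```

```text
t 6.6167 pos [ 0.6527 -0.0607  0.08  ] F [-1.0507 -1.0442 -2.9383] open 0.17871368282095648 yaw 106.5210444845838
shift cm [-0.0013  0.1155  0.0492] turn [ 0.021  -0.1045  0.0435]
shift cm in goal axes [-0.0012  0.1155  0.0491]
```

View pics/mouth.png

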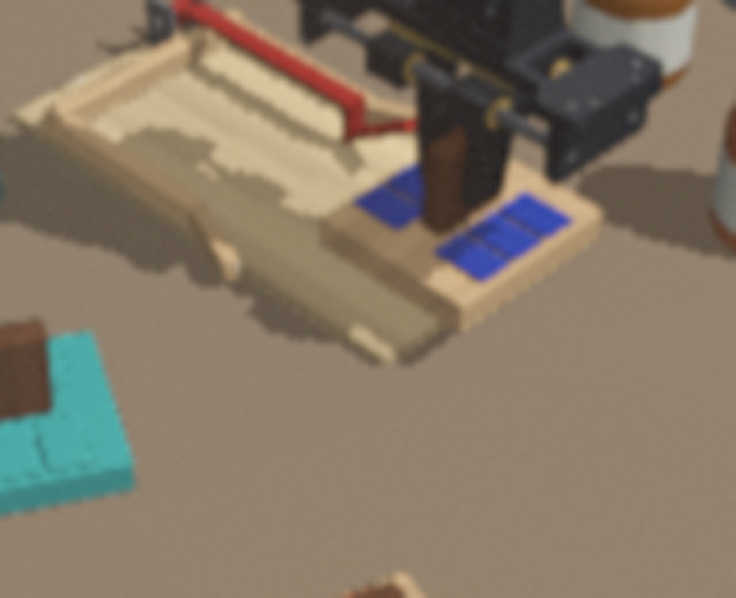

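View pics/moutht.png

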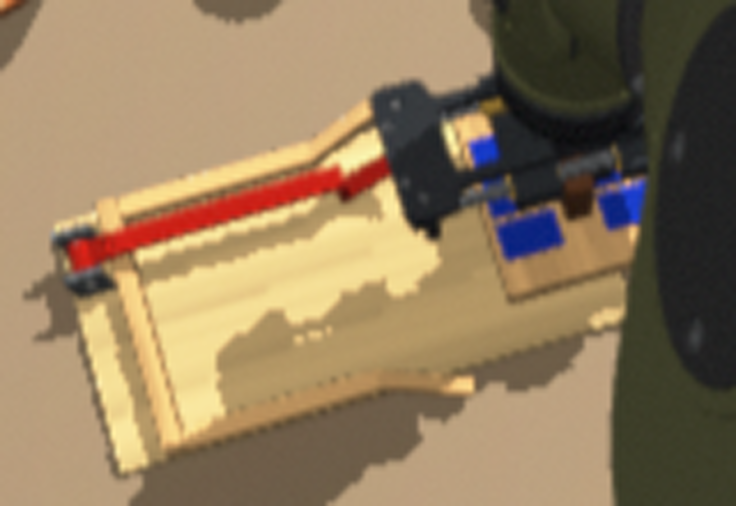

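The tray is level, held in the mouth. Side crop: top-face corners at (322,228), (462,303) and (602,213). Top crop: front corner at (512,298). The catch is down and clear. Next I'll measure the held tray relative to the tool.

```bash
python3 - <<'E'
from go import *; import pickle
S,T=pickle.load(open("s1.pkl","rb"))
us=(np.array([[322,228],[462,303],[602,213]])+.5)/4.6-.5+[230,160]
ut=(np.array([[512,298]])+.5)/4.6-.5+[160,130]
B=np.array([[.05,.055,.02],[-.05,.055,.02],[-.05,-.055,.02]])
f=lambda p:np.r_[(proj(S,B@R.from_euler("z",p[3]).as_matrix().T+p[:3])-us).ravel(),(proj(T,B[:1]@R.from_euler("z",p[3]).as_matrix().T+p[:3])-ut).ravel()]
o=least_squares(f,[.65,-.06,.03,1.86]);print(o.x,np.degrees(o.x[3]),o.fun)
C=np.array([.6015,.113]);a=np.radians(106.55);u=np.array([np.cos(a),np.sin(a)]);v=np.array([-u[1],u[0]])
for q in(o.x[:2],r.get_state()["tool_pos"][:2]):print("in cradle",(q-C)@u,(q-C)@v)
# rail check: predicted rail/floor points in the top crop
for n,(x,y,z) in dict(railL=(-.05,.063,.022),railR=(-.05,-.063,.022),railLout=(-.05,.07,.022)).items():
    P=np.r_[C+x*u+y*v,z];print(n,(proj(T,P)[0]-[160,130]+.5)*4.6-.5,(proj(S,P)[0]-[230,160]+.5)*4.6-.5)
E
```

```text
[ 0.6557 -0.0602  0.0276  1.891 ] 108.34550764614458 [-0.7806 -1.188   0.6719  1.5713 -0.1492 -0.3029 -0.0541 -0.2939]
in cradle -0.18148025106162832 -0.0026309808182837873
in cradle -0.18216293815015216 0.0006705553007787559
railL [372.7942 366.3533] [198.7954 197.8707]
railR [310.8572 158.1354] [359.0687 104.5949]
railLout [376.3277 378.2324] [189.3747 203.3534]
```

>>> drive_tool --deltas '[[[0, 0, 0], [0.6, 0, 0], 1.0], [[0, 0, 0], [0.6, 0, 0], 1.0], [[0, 0, 0], [0.4, 0, 0], 1.0], [[0, 0, 0], [0, 0, 0], 1.0], [[0, 0, 0], [0, 0, 0], 1.0]]'

```text
clock: 7.13
tool_pos: [0.6529, -0.0599, 0.064]
eef_rot: [-0.102, 0.7, 0.102, 0.699]
contact_force: [0.7, -0.8, -2.6]
opening: 0.178
```

>>> drive_tool --deltas '[[[0, 0, 0], [0.1, 0, 0], 1.0], [[0, 0, 0], [0.1, 0, 0], 1.0], [[0, 0, 0], [0, 0, 0], 1.0], [[0, 0, 0], [0, 0, 0], 1.0]]'

```text
clock: 7.47
tool_pos: [0.6533, -0.0596, 0.0628]
eef_rot: [-0.102, 0.7, 0.102, 0.7]
contact_force: [-0.4, 0.3, -1.8]
opening: 0.176
```

>>> drive_tool --deltas '[[[0, 0, 0], [0.1, 0, 0], 1.0], [[0, 0, 0], [0, 0, 0], 1.0], [[0, 0, 0], [0, 0, 0], 1.0]]'

```text
clock: 7.72
tool_pos: [0.6532, -0.0597, 0.0616]
eef_rot: [-0.102, 0.7, 0.102, 0.7]
contact_force: [-0.1, -0.6, -2.0]
opening: 0.177
```

>>> drive_tool --deltas '[[[0, 0, 0], [0.1, 0, 0], 1.0], [[0, 0, 0], [0, 0, 0], 1.0], [[0, 0, 0], [0, 0, 0], 1.0]]'

```text
clock: 7.97
tool_pos: [0.6532, -0.0597, 0.0606]
eef_rot: [-0.102, 0.7, 0.102, 0.7]
contact_force: [1.2, 0.3, -3.5]
opening: 0.181
```

>>> drive_tool --deltas '[[[0, 0, 0], [0.1, 0, 0], 1.0], [[0, 0, 0], [0, 0, 0], 1.0], [[0, 0, 0], [0, 0, 0], 1.0]]'

```text
clock: 8.22
tool_pos: [0.6532, -0.0597, 0.0596]
eef_rot: [-0.102, 0.7, 0.102, 0.7]
contact_force: [-0.7, 0.2, -3.1]
opening: 0.18
```

```bash
python3 - <<'E'
from go import *
delta([.6015,.113,.06],106.5)
E
```

```text
t 8.2167 pos [ 0.6532 -0.0597  0.0596] F [-0.68    0.18   -3.0923] open 0.1796425659708179 yaw 106.53140456567208
shift cm [-0.0397 18.0281 -0.0424] turn [ 0.0314 -0.0055 -0.0081]
shift cm in goal axes [-0.0422 18.0281 -0.0522]
```

>>> drive_tool --deltas '[[[0, 0, 0], [0.15, 0, 0], 1.0], [[0, 0, 0], [0, 0, 0], 1.0], [[0, 0, 0], [0, 0, 0], 1.0]]'

```text
clock: 8.47
tool_pos: [0.6536, -0.0596, 0.0585]
eef_rot: [-0.102, 0.7, 0.102, 0.7]
contact_force: [0.0, 0.2, -1.6]
opening: 0.178
```

>>> drive_tool --deltas '[[[0, 0, 0], [0.15, 0, 0], 1.0], [[0, 0, 0], [0, 0, 0], 1.0], [[0, 0, 0], [0, 0, 0], 1.0]]'

```text
clock: 8.72
tool_pos: [0.6536, -0.0597, 0.0584]
eef_rot: [-0.102, 0.699, 0.101, 0.7]
contact_force: [-2.6, 0.8, 9.7]
opening: 0.181
```

>>> drive_tool --deltas '[[[0, 0, 0], [0.15, 0, 0], 1.0], [[0, 0, 0], [0, 0, 0], 1.0], [[0, 0, 0], [0, 0, 0], 1.0]]'

```text
clock: 8.97
tool_pos: [0.6536, -0.0596, 0.0584]
eef_rot: [-0.102, 0.699, 0.101, 0.7]
contact_force: [-6.1, -0.6, 19.0]
opening: 0.181
```

Floor contact is at TCP z=0.0584. I'll back off the preload and slide in.

>>> drive_tool --deltas '[[[0, 0, 0], [-0.3, 0, 0], 1.0], [[0, 0, 0], [0, 0.8, 0], 1.0], [[0, 0, 0], [0, 0.8, 0], 1.0], [[0, 0, 0], [0, 0.8, 0], 1.0], [[0, 0, 0], [0, 0.8, 0], 1.0], [[0, 0, 0], [0, 0.8, 0], 1.0], [[0, 0, 0], [0, 0.8, 0], 1.0], [[0, 0, 0], [0, 0.8, 0], 1.0], [[0, 0, 0], [0, 0.8, 0], 1.0], [[0, 0, 0], [0, 0.8, 0], 1.0], [[0, 0, 0], [0, 0.8, 0], 1.0]]'

```text
clock: 9.88
tool_pos: [0.6327, 0.0048, 0.0595]
eef_rot: [-0.105, 0.7, 0.092, 0.7]
contact_force: [4.7, -30.1, 14.8]
opening: 0.183
```

```bash
python3 - <<'E'
from go import *; import cv2
delta([.6015,.113,.0584],106.5)
S=r.snapshot("side")
cv2.imwrite("pics/mid.png",cv2.resize(S["color"][140:270,210:370,::-1],None,fx=4.6,fy=4.6,interpolation=cv2.INTER_CUBIC))
E
```

```text
t 9.8833 pos [0.6327 0.0048 0.0595] F [  4.6588 -30.0773  14.8096] open 0.1829531808746007 yaw 106.06642651378253
shift cm [-0.0927 11.2632  0.0007] turn [-0.4347 -0.1283  1.0202]
shift cm in goal axes [ 0.108  11.2628  0.0862]
```

View pics/mid.png

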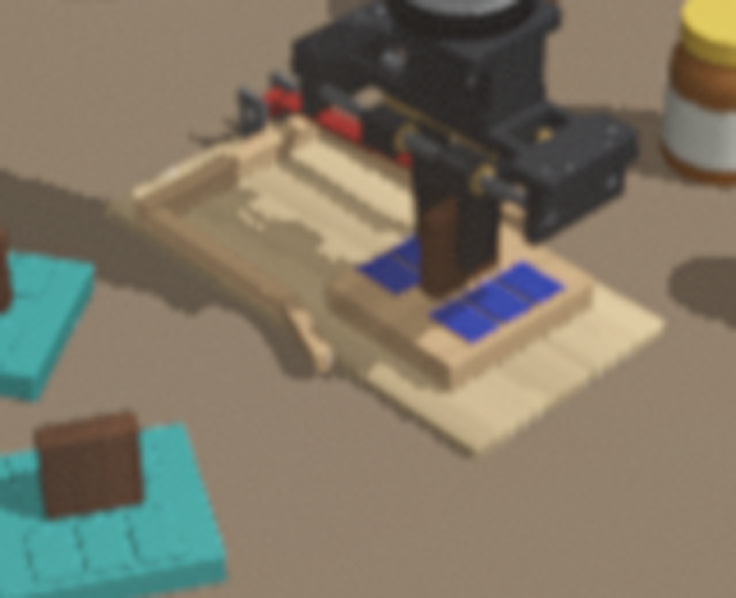

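The slide stalled at cradle x≈-0.113 with 30 N back. I'm looking from above before pushing on.

```bash
python3 - <<'E'
from go import *; import cv2,pickle
T=r.snapshot("top");S=r.snapshot("side");pickle.dump((S,T),open("s2.pkl","wb"))
cv2.imwrite("pics/midt.png",cv2.resize(T["color"][130:240,160:320,::-1],None,fx=5,fy=5,interpolation=cv2.INTER_CUBIC))
us=(np.array([[328,287],[450,367],[592,288]])+.5)/4.6-.5+[210,140]
B=np.array([[.05,.055,.02],[-.05,.055,.02],[-.05,-.055,.02]])
for z in(.008,.012):
    o=fit([(S,us,B+[0,0,z])],[.63,0,1.86]);p=o[0]
    C=np.array([.6015,.113]);a=np.radians(106.55);u=np.array([np.cos(a),np.sin(a)]);v=np.array([-u[1],u[0]])
    print(p,np.degrees(p[2]),(p[:2]-C)@u,(p[:2]-C)@v,o[1])
s=r.get_state();print((s["tool_pos"][:2]-C)@u,(s["tool_pos"][:2]-C)@v,s["contact_force"],s["moment"])
E
```

```text
[0.636  0.002  1.8219] 104.38772981864011 -0.11627216743967593 -0.0014566349704975235 [[-0.9692 -0.6864]
 [-0.0013  1.0737]
 [ 0.9646 -0.6485]]
[ 0.6335 -0.0023  1.8222] 104.40655062822738 -0.1196368053448479 0.0021827163548428802 [[-1.1261 -0.7265]
 [-0.0026  1.1326]
 [ 1.1221 -0.6995]]
-0.1125399229168806 0.0014065623856141145 [  1.4848 -21.1814   9.027 ] [-4.3823 -0.7516 -0.6082]
```

View pics/midt.png

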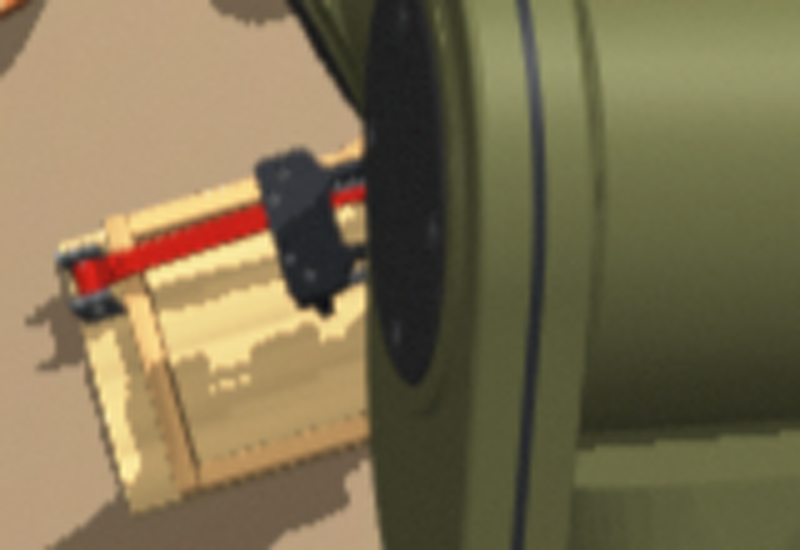

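From above the gripper hides the tray, but the tray fit puts it central (y between -1 and +2 mm), so the rails aren't blocking it. Next I'll estimate the catch angle from the red pixels.

```bash
cat > catch.py <<'E'
from h import *
import cv2
C=np.array([.6015,.113]);a=np.radians(106.55);u=np.array([np.cos(a),np.sin(a)]);v=np.array([-u[1],u[0]])
def body(th,x,y,z):
    dx,dz=x-.085,z-.039; c,s=np.cos(th),np.sin(th)   # lift: -x side rises
    X=.085+c*dx+s*dz; Z=.039-s*dx+c*dz
    return np.r_[C+X*u+y*v,Z]
def score(s,th,k=8):
    m=np.zeros((420*k,560*k),np.uint8)
    boxes=[[(.085,.036),(.085,.042),(-.063,.042),(-.063,.036)],[(-.06,.036),(-.06,.013),(-.065,.013),(-.065,.036)],[(-.06,.013),(-.06,.02),(-.11,.053),(-.11,.047)]]
    for b in boxes:
        P=np.array([body(th,x,y,z) for x,z in b for y in(-.05,-.036)])
        h=cv2.convexHull(((proj(s,P)+.5)*k).astype(np.int32)); cv2.fillPoly(m,[h],255)
    return cv2.resize(m,(560,420),interpolation=cv2.INTER_AREA)>127
def red(s):
    h=cv2.cvtColor(s["color"],cv2.COLOR_RGB2HSV); m=((h[...,0]<5)|(h[...,0]>173))&(h[...,1]>170)&(h[...,2]>60)
    w=np.zeros_like(m); P=np.array([body(0,x,y,z) for x in(-.12,.1) for y in(-.07,-.02) for z in(0,.09)]); q=proj(s,P)
    (x0,y0),(x1,y1)=q.min(0).astype(int),q.max(0).astype(int); w[y0:y1,x0:x1]=1
    return m&w
def table(s):
    R_=red(s); out=[]
    for th in np.arange(-.02,.2,.02):
        M=score(s,th); out.append((round(th,2),int((R_&~M).sum()),int((R_&M).sum())))
    return int(R_.sum()),out
E
python3 - <<'E'
from catch import *; import pickle
d=pickle.load(open("s0.pkl","rb"));S,T=pickle.load(open("s2.pkl","rb"))
for n,s in(("side rest",d["side"]),("top rest",d["top"]),("side now",S),("top now",T)):
    print(n,*table(s))
E
```

```text
side rest 59 [(np.float64(-0.02), 0, 59), (np.float64(0.0), 0, 59), (np.float64(0.02), 0, 59), (np.float64(0.04), 1, 58), (np.float64(0.06), 1, 58), (np.float64(0.08), 2, 57), (np.float64(0.1), 12, 47), (np.float64(0.12), 22, 37), (np.float64(0.14), 27, 32), (np.float64(0.16), 32, 27), (np.float64(0.18), 36, 23)]
top rest 336 [(np.float64(-0.02), 17, 319), (np.float64(0.0), 17, 319), (np.float64(0.02), 17, 319), (np.float64(0.04), 19, 317), (np.float64(0.06), 30, 306), (np.float64(0.08), 47, 289), (np.float64(0.1), 64, 272), (np.float64(0.12), 80, 256), (np.float64(0.14), 101, 235), (np.float64(0.16), 119, 217), (np.float64(0.18), 134, 202)]
side now 13 [(np.float64(-0.02), 2, 11), (np.float64(0.0), 1, 12), (np.float64(0.02), 0, 13), (np.float64(0.04), 0, 13), (np.float64(0.06), 0, 13), (np.float64(0.08), 0, 13), (np.float64(0.1), 0, 13), (np.float64(0.12), 0, 13), (np.float64(0.14), 0, 13), (np.float64(0.16), 0, 13), (np.float64(0.18), 0, 13)]
top now 202 [(np.float64(-0.02), 19, 183), (np.float64(0.0), 15, 187), (np.float64(0.02), 15, 187), (np.float64(0.04), 15, 187), (np.float64(0.06), 15, 187), (np.float64(0.08), 15, 187), (np.float64(0.1), 14, 188), (np.float64(0.12), 14, 188), (np.float64(0.14), 17, 185), (np.float64(0.16), 19, 183), (np.float64(0.18), 23, 179)]
```

Only weak evidence that the catch is raised (0.02–0.12). The force goes back and up, with a slight nose-down pitch. I'll back off a little, take off the down-preload, and creep forward to find where the resistance starts.

>>> drive_tool --deltas '[[[0, 0, 0], [0, -0.8, 0], 1.0], [[0, 0, 0], [0, -0.8, 0], 1.0], [[0, 0, 0], [0, -0.8, 0], 1.0], [[0, 0, 0], [-0.05, 0, 0], 1.0], [[0, 0, 0], [0, 0, 0], 1.0], [[0, 0, 0], [0, 0, 0], 1.0]]'

```text
clock: 10.53
tool_pos: [0.6367, -0.0031, 0.0585]
eef_rot: [-0.101, 0.7, 0.104, 0.699]
contact_force: [-1.1, 3.5, 2.0]
opening: 0.179
```

```bash
python3 - <<'E'
from go import *
delta([.6015,.113,.0584],106.5)
E
```

```text
t 10.5333 pos [ 0.6367 -0.0031  0.0585] F [-1.1381  3.4545  1.9816] open 0.17904018319131731 yaw 106.65312502691525
shift cm [ 0.0452 12.1277 -0.0424] turn [ 0.1531 -0.0003 -0.1872]
shift cm in goal axes [ 0.0056 12.1276 -0.0748]
```

>>> drive_tool --deltas '[[[0, 0, 0], [-0.15, 0, 0], 1.0], [[0, 0, 0], [0, 0.3, 0], 1.0], [[0, 0, 0], [0, 0.3, 0], 1.0], [[0, 0, 0], [0, 0, 0], 1.0], [[0, 0, 0], [0, 0, 0], 1.0]]'

```text
clock: 10.95
tool_pos: [0.635, -0.0005, 0.0597]
eef_rot: [-0.102, 0.7, 0.102, 0.699]
contact_force: [-0.9, -0.9, -3.1]
opening: 0.176
```

>>> drive_tool --deltas '[[[0, 0, 0], [0, 0.2, 0], 1.0], [[0, 0, 0], [0, 0.2, 0], 1.0], [[0, 0, 0], [0, 0, 0], 1.0], [[0, 0, 0], [0, 0, 0], 1.0]]'

```text
clock: 11.28
tool_pos: [0.6345, 0.0025, 0.0601]
eef_rot: [-0.102, 0.7, 0.101, 0.7]
contact_force: [-0.6, -4.3, -3.7]
opening: 0.179
```

>>> drive_tool --deltas '[[[0, 0, 0], [0, 0.2, 0], 1.0], [[0, 0, 0], [0, 0.2, 0], 1.0], [[0, 0, 0], [0, 0, 0], 1.0], [[0, 0, 0], [0, 0, 0], 1.0]]'

```text
clock: 11.62
tool_pos: [0.6338, 0.0032, 0.0602]
eef_rot: [-0.102, 0.7, 0.099, 0.7]
contact_force: [1.1, -8.7, -4.2]
opening: 0.173
```

```bash
python3 - <<'E'
from go import *
delta([.6015,.113,.0584],106.5)
E
```

```text
t 11.6167 pos [0.6338 0.0032 0.0602] F [ 1.0959 -8.7431 -4.1689] open 0.17328520616642168 yaw 106.33544553206981
shift cm [ 0.1188 11.4486 -0.0121] turn [-0.1647 -0.0654  0.296 ]
shift cm in goal axes [ 0.178  11.4479  0.0206]
```

A hard stop at x≈-0.1145 with no side load. The yaw moment (-0.6 N·m at 21 N) puts the contact at y≈-0.04, so it is the catch itself. I'll look closely at its state.

```bash
python3 - <<'E'
from catch import *; from plant import r
S=r.snapshot("side")
im=cv2.resize(S["color"][150:225,245:345,::-1],None,fx=7.9,fy=7.9,interpolation=cv2.INTER_CUBIC)
cv2.imwrite("pics/zoom.png",im)
for th in(0,.05,.1):
    print(th,[((proj(S,body(th,x,-.043,.039))[0]-[245,150]+.5)*7.9).astype(int) for x in(.085,.04,0,-.06,-.11)])
print(r.get_state()["moment"],r.get_state()["contact_force"])
E
```

```text
0 [array([185,  82]), array([272, 133]), array([353, 180]), array([479, 254]), array([590, 319])]
0.05 [array([185,  82]), array([272, 128]), array([353, 170]), array([479, 236]), array([591, 295])]
0.1 [array([185,  82]), array([271, 122]), array([352, 159]), array([479, 217]), array([590, 269])]
[-1.95325259 -0.37389825 -0.29155829] [ 2.17567563 -8.58136457 -3.37302321]
```

View pics/zoom.png

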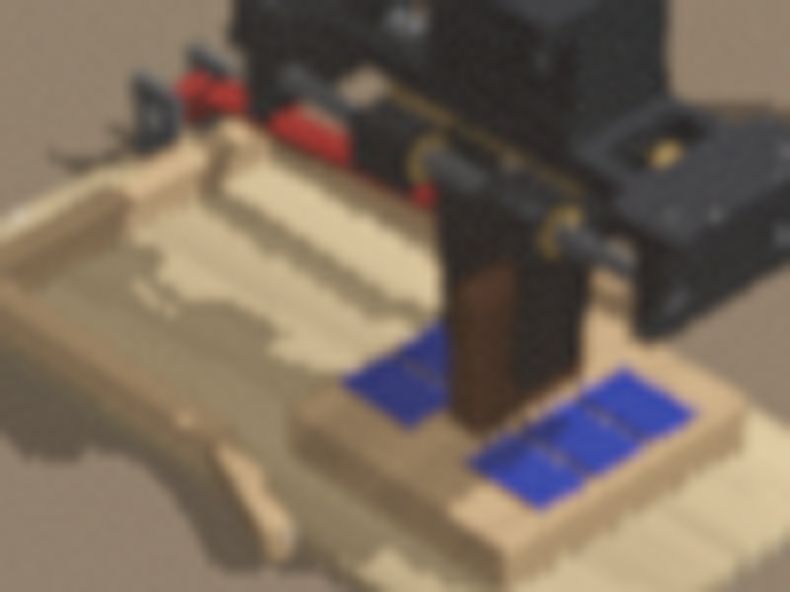

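The catch is already raised by about 0.085 rad, and the reaction runs through its hinge. That points to friction lock (μ≈1 on a 37–41° ramp) rather than a wrong path. A small sideways motion while advancing should turn the friction direction and free it, using the rails' ±8 mm play.

>>> drive_tool --deltas '[[[0, 0, 0], [0, -0.6, 0], 1.0], [[0, 0, 0], [0, -0.6, 0.3], 1.0], [[0, 0, 0], [0, 0, 0.2], 1.0], [[0, 0, 0], [0, 0.3, 0], 1.0], [[0, 0, 0], [0, 0.3, -0.24], 1.0], [[0, 0, 0], [0, 0.3, -0.24], 1.0], [[0, 0, 0], [0, 0.3, -0.24], 1.0], [[0, 0, 0], [0, 0.3, -0.24], 1.0], [[0, 0, 0], [0, 0.3, 0], 1.0], [[0, 0, 0], [0, 0, 0], 1.0]]' --force 40

```text
clock: 12.5
tool_pos: [0.6262, 0.0144, 0.0602]
eef_rot: [-0.102, 0.7, 0.103, 0.699]
contact_force: [0.2, 0.2, -3.2]
opening: 0.177
```

```bash
python3 - <<'E'
from go import *
delta([.6015,.113,.0584],106.5)
E
```

```text
t 12.5 pos [0.6262 0.0144 0.0602] F [ 0.1514  0.1873 -3.1989] open 0.1774013800301916 yaw 106.66523618617609
shift cm [ 0.2089 10.1559  0.4583] turn [ 0.1653 -0.0236 -0.1456]
shift cm in goal axes [ 0.1832 10.1577  0.429 ]
```

It freed: x=-0.1015 with no resistance. Centre and slide on.

>>> drive_tool --deltas '[[[0, 0, 0], [0, 0.5, 0.2], 1.0], [[0, 0, 0], [0, 0.7, 0.2], 1.0], [[0, 0, 0], [0, 0.8, 0], 1.0], [[0, 0, 0], [0, 0.8, 0], 1.0], [[0, 0, 0], [0, 0.8, 0], 1.0], [[0, 0, 0], [0, 0.8, 0], 1.0], [[0, 0, 0], [0, 0.8, 0], 1.0], [[0, 0, 0], [0, 0.8, 0], 1.0], [[0, 0, 0], [0, 0.8, 0], 1.0], [[0, 0, 0], [0, 0.8, 0], 1.0], [[0, 0, 0], [0, 0, 0], 1.0], [[0, 0, 0], [0, 0, 0], 1.0]]'

```text
clock: 13.5
tool_pos: [0.6092, 0.0869, 0.0602]
eef_rot: [-0.102, 0.7, 0.102, 0.7]
contact_force: [-0.5, 0.7, -3.0]
opening: 0.177
```

```bash
python3 - <<'E'
from go import *
delta([.6015,.113,.0584],106.5)
E
```

```text
t 13.5 pos [0.6092 0.0869 0.0602] F [-0.528   0.6893 -2.9915] open 0.17650014621913368 yaw 106.61984865898305
shift cm [0.1858 2.7194 0.0033] turn [ 0.1198  0.0128 -0.0396]
shift cm in goal axes [ 0.1839  2.7195 -0.0023]
```

>>> drive_tool --deltas '[[[0, 0, 0], [0, 0.8, 0], 1.0], [[0, 0, 0], [0, 0.8, 0], 1.0], [[0, 0, 0], [0, 0.8, 0], 1.0], [[0, 0, 0], [0, 0.5, 0], 1.0], [[0, 0, 0], [0, 0, 0], 1.0], [[0, 0, 0], [0.1, 0, 0], 1.0], [[0, 0, 0], [0.1, 0, 0], 1.0], [[0, 0, 0], [0, 0, 0], 1.0], [[0, 0, 0], [0, 0, 0], 1.0]]'

```text
clock: 14.25
tool_pos: [0.6014, 0.1134, 0.0584]
eef_rot: [-0.101, 0.7, 0.101, 0.7]
contact_force: [-0.3, 0.9, 0.6]
opening: 0.177
```

```bash
python3 - <<'E'
from go import *; import cv2
delta([.6015,.113,.0584],106.5)
S=r.snapshot("side");T=r.snapshot("top")
a=cv2.resize(S["color"][130:230,220:320,::-1],None,fx=3.9,fy=3.9,interpolation=cv2.INTER_CUBIC)
b=cv2.resize(T["color"][130:230,160:260,::-1],None,fx=3.9,fy=3.9,interpolation=cv2.INTER_CUBIC)
cv2.imwrite("pics/in.png",np.hstack([a,b]))
E
```

```text
t 14.25 pos [0.6014 0.1134 0.0584] F [-0.2797  0.8714  0.5668] open 0.1766407488584667 yaw 106.4989778479781
shift cm [-0.0006 -0.039  -0.001 ] turn [-0.001   0.0223  0.0003]
shift cm in goal axes [-0.0006 -0.039  -0.001 ]
```

View pics/in.png

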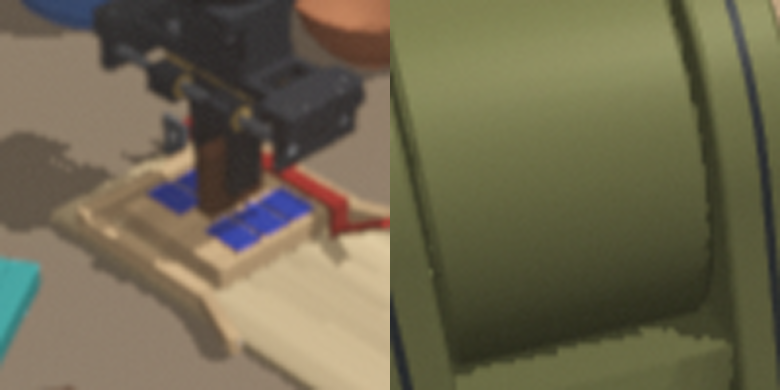

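Side view: tray on the floor between the rails, rear edge at (320,222), with the tooth dropped just behind it at (340,225). Force is near zero, so I'll release and rise.

>>> drive_tool --deltas '[[[0, 0, 0], [0, 0, 0], 6.0], [[0, 0, 0], [0, 0, 0], 6.0], [[0, 0, 0], [0, 0, 0], 6.0], [[0, 0, 0], [0, 0, 0], 6.0], [[0, 0, 0], [0, 0, 0], 6.0], [[0, 0, 0], [0, 0, 0], 6.0], [[0, 0, 0], [0, 0, 0], 6.0], [[0, 0, 0], [0, 0, 0], 6.0], [[0, 0, 0], [-0.5, 0, 0], 6.0], [[0, 0, 0], [-1.5, 0, 0], 6.0]]'

```text
clock: 15.18
tool_pos: [0.5998, 0.1132, 0.0769]
eef_rot: [-0.102, 0.701, 0.102, 0.698]
contact_force: [-0.3, 0.2, -0.3]
opening: 0.679
```

>>> drive_tool --deltas '[[[0, 0, 0], [-2, 0, 0], 6.0], [[0, 0, 0], [-3, 0, 0], 6.0], [[0, 0, 0], [-3, 0, 0], 6.0], [[0, 0, 0], [-3, 0, 0], 6.0], [[0, 0, 0], [-3, 0, 0], 6.0], [[0, 0, 0], [0, 3, -3], 6.0], [[0, 0, 0], [0, 3, -3], 6.0], [[0, 0, 0], [0, 3, -3], 6.0], [[0, 0, 0], [0, 3, -3], 6.0], [[0, 0, 0], [0, 3, -3], 6.0], [[0, 0, 0], [0, 3, -3], 6.0], [[0, 0, 0], [0, 0, 0], 6.0]]'

```text
clock: 16.18
tool_pos: [0.3739, 0.2371, 0.219]
eef_rot: [-0.105, 0.7, 0.107, 0.698]
contact_force: [-0.8, -0.1, 0.7]
opening: 0.684
```

```bash
python3 - <<'E'
from catch import *; from plant import r
S=r.snapshot("side");T=r.snapshot("top")
print("side",table(S));print("top",table(T))
a=cv2.resize(S["color"][130:230,220:320,::-1],None,fx=3.9,fy=3.9,interpolation=cv2.INTER_CUBIC)
b=cv2.resize(T["color"][130:230,160:260,::-1],None,fx=3.9,fy=3.9,interpolation=cv2.INTER_CUBIC)
cv2.imwrite("pics/end.png",np.hstack([a,b]))
s=r.get_state();print(s["clock"],s["tool_pos"],s["contact_force"])
E
```

```text
side (37, [(np.float64(-0.02), 0, 37), (np.float64(0.0), 0, 37), (np.float64(0.02), 0, 37), (np.float64(0.04), 1, 36), (np.float64(0.06), 1, 36), (np.float64(0.08), 3, 34), (np.float64(0.1), 11, 26), (np.float64(0.12), 19, 18), (np.float64(0.14), 24, 13), (np.float64(0.16), 27, 10), (np.float64(0.18), 27, 10)])
top (329, [(np.float64(-0.02), 16, 313), (np.float64(0.0), 16, 313), (np.float64(0.02), 19, 310), (np.float64(0.04), 26, 303), (np.float64(0.06), 40, 289), (np.float64(0.08), 60, 269), (np.float64(0.1), 75, 254), (np.float64(0.12), 89, 240), (np.float64(0.14), 112, 217), (np.float64(0.16), 128, 201), (np.float64(0.18), 143, 186)])
16.2833 [0.38028902 0.23387586 0.21882526] [ 0.08561831 -0.7126109   0.2063243 ]
```

View pics/end.png

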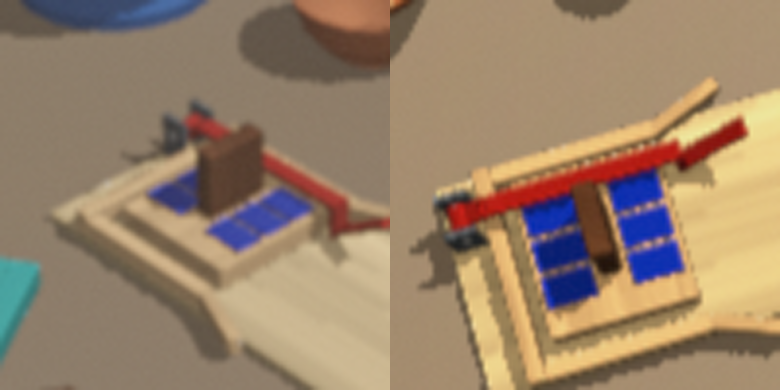

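The catch bar lies along its rest line, and the tooth is behind the tray. Left-edge corners in the top half are (553,338) and (700,295). I'll check the numbers before handing in.

```bash
python3 - <<'E'
from catch import *; from plant import r
S=r.snapshot("side");T=r.snapshot("top")
ut=(np.array([[553-390,338],[700-390,295]])+.5)/3.9-.5+[160,130]
us=(np.array([[113,203],[222,271],[320,212]])+.5)/3.9-.5+[220,130]
B=np.array([[.05,.055,.028],[-.05,.055,.028],[-.05,-.055,.028]])
for n,o in(("top",[(T,ut,B[:2])]),("both",[(T,ut,B[:2]),(S,us,B)])):
    p,e=fit(o,[.6,.11,1.86]);print(n,"x,y in cradle",(p[:2]-C)@u,(p[:2]-C)@v,"dyaw",np.degrees(p[2])-106.55,"rms",np.sqrt((e**2).mean()))
E
```

```text
top x,y in cradle -0.0005274715964794304 -0.0020349941566772476 dyaw -0.4222235357316748 rms 0.23277625213345796
both x,y in cradle 0.0014900328909585024 0.0004024456167020011 dyaw 0.6076904310758238 rms 1.5825092194824437
```

```bash
python3 -c "
from plant import r
print(r.finish_job())"
```

```text
the job is handed in; nothing more can be done
None
```

The blue tray is in the cradle, flat and released, with the catch down behind it. I handed the job in at about 16.4 s; no verdict is reported.

- **What I did:** I took the tray by its grip and lowered it onto the floor of the mouth. I then slid it under the catch so that its front edge lifted it, released, and backed the arm away.
- **Last checks:**
  - **Tray position:** it measured within about 2 mm of the loaded place along and across the cradle, and within 1° of its direction.
  - **Catch:** its red pixels match the rest angle, 0 to 0.02 rad, and the tooth is behind the tray.
  - **Robot:** it is clear, with wrist force near zero.
- **What went wrong:**
  - **Catch jam:** the first slide jammed on the catch ramp at cradle x about -0.113 m, with about 30 N back. My reading is a friction lock. I backed off about 1 cm, raised the tray about 1.5 mm and went on with a few mm of sideways motion, which freed it.
  - **High grip:** the jaws were still closing when I lifted, so they held the grip about 10 mm higher than intended; this did no harm.
- **Weaker evidence:**
  - **Catch angle while passing:** I only estimated it from the pictures, at about 0.085 rad, because the gripper hid most of the catch.
  - **Final side view:** it fitted the tray less tightly (both views together 1.6 px rms, top view alone 0.2 px).
  - **Red-brown tray:** I did not re-measure it at the end; the arm never touched it as far as I saw.

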